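# Dose two grinding balls into a beaker with a plunger dispenser

## Robot

A 6-joint arm with a two-finger parallel gripper is mounted at the origin on a cart in front of the work surface, level with it; the furniture and walls round the work are solid. World frame = base frame: x ahead of the robot, y to its left, z up, the work surface at z = 0. Lengths are in mm, angles in rad, forces in N, time in s.
With the tool pointing down it reaches from about 275 to 825 mm from the base axis. Payload 4.9 kg.
Tool frame: the origin (TCP) lies on the centre line of the jaws, within the pads' length; the fingertips stand 22 mm ahead of it and the grasp point (between the pads) lies 3 mm ahead of it (r.finger_overhang is the distance from the TCP to the fingertips, in mm); z points along the fingers, y is the line along which they close (so a half turn about z gives the same grasp; the last joint's range is limited). The gripper opens to 85 mm and grips with 20 to 120 N. Pads are 22 mm wide; open, the fingers measure 114 mm over their backs; the gripper's body (76 mm by 85 mm) begins 54 mm behind the grasp point. The pads swing forward as they close: fully open they stand 13 mm farther back than shut.
Start: joints at [1.03, 0.326, -0.193, 1.052, 0, 1.437], TCP at [217.616, 505.135, 253.281] pointing down, gripper open.
Joint ranges: [-2.65, 2.65], [-0.97, 1.79], [-1.3, 1.35], [-1.93, 2.1], [-1.47, 1.37], [-3.14, 3.14]. Speed limits (rad/s): [2.57, 2.57, 3.14, 3.14, 3.14, 3.14].

## Interface

Orientations are given as a unit quaternion [w, x, y, z].
In Python, from rig import r gives the robot as it stands. The module is installed in compiled form; this text tells all that it offers.
- The arm moves only by the tool send_rows, never from a script. Its argument "series" is one flat list of numbers, 5 for each row, row after row: the closure in counts, from 0 (fully open) to 255 (shut), then the shift along the tool's x, y, z in m, then the turn about the tool's z in degrees. A call has 1 to 10 rows; each row shifts and turns the commanded pose from where the row before left it, along the tool's axes as they then stand; what a row does not reach is not made up. A row lasts 1/10 s, in which the tool goes at most 50 mm and 8.59 degrees, less where a joint would pass 70% of its speed; a pose out of reach is approached as far as the arm can. A call is refused whole if a number of a shift passes 0.05 or a number of a turn 8.59, either way. A call with a gripper value outside its range is refused whole. The fingers move at their own pace and stop on an object; the grip force is fixed at half the most. Time passes only in rows, so rows that do not move let the fingers close. It gives the time, the measured TCP pose, the force, the opening and the grip force at its end, in the units of the state.
- r.read_state(): the state, without advancing time (a new reading comes with each control period).
- r.read_camera(name): name is "side" or "top" or "wrist"; returns a dict with "image" (420x560x3 uint8, red, green, blue), "camera_matrix" (3x3 intrinsics, pixels), "rvec" (rotation vector, rad) and "tvec" (3), from world to camera coordinates, as OpenCV has them. Camera axes: x right, y down, z forward; pixel columns grow to the right and rows downward; lengths in mm; the calibration is good to about 2 mm. A picture is of the moment at which its call begins. There is no depth.
- r.close_job(): hands the job in; it is judged then, once.
The state is a dict: "clock": time; "joints": joint angles; "qd": joint speeds; "joint_torque": joint torques, N m; "position": TCP position; "eef_rot": TCP orientation; "contact_force": force on the tool from outside, world axes, zero at the start; "ft_torque": the same for the moment, N m; "gripper_width": finger opening in mm; "finger_force": force on a finger pad.
Only numpy, scipy, OpenCV 4.12 (cv2) and the standard library are available. Lean on these libraries where they do the work, as an engineer would, in place of code of your own. Each camera call takes 0.05 s, during which the arm holds its last target. There are 200 camera calls.

## Task

Stand the larger of the two small open beakers at the front of the worktop under the mouth of the grinding-ball dispenser's chute. Then dispense exactly two balls into it: for each, press the plunger knob gently right down to its stop, let the ball roll out, and let the knob come fully back up so that the next ball can feed. Leave the beaker standing there with the two balls in it, the other balls in the dispenser and the things around it undisturbed.

Things in the scene. Friction and masses are not known exactly. Their poses are not given: they have to be found in the camera images.
- ball_dispenser: grinding-ball dispenser, fixed: grey foot plate 130 x 90 x 12 mm (x -45 to +85, y +-45), narrow aluminium housing 34 x 38 mm up to z 177 mm, black knob on top, open sloping chute to its front (-x), open sloping ball magazine to its back (+x). Origin: on the worktop straight under the knob; z up. More than 30 N on any part of it, the knob too, bends it
- barrel_top (a point): top face of the 27 mm spring barrel on the housing, on the plunger's axis, 190 mm above the worktop; a stop collar on the rod meets its thin rubber washer at the end of the stroke. The plunger goes straight down here. Its knob (36 mm diameter, flat top) is screwed on a thread: with the plunger up its top stands somewhere from 238 to 256 mm above the worktop, not measured
- pocket (a point): centre of the ball in the plunger's pocket while the plunger is up (dispenser x 0, z 131 mm). The plunger has about 24 mm stroke against a spring, 6 N at the start, 11 N at the end, then a firm stop: come to it slowly. Only in the last 1.5 mm before the stop is the ball free to leave by the chute (give it half a second). Once the plunger is fully up the next ball rolls in
- chute_mouth (a point): middle of the chute floor's lower end, 75 mm in front of the plunger axis, 80 mm above the worktop (underside 77 mm). The chute is 23 mm wide outside, its walls 8 mm high, and it rises at 14 degrees to the housing
- drop_point (a point): point on the worktop where the beaker's centre should stand: 93 mm in front of the plunger axis (dispenser x -93), 18 mm in front of the mouth, which then reaches a little over the rim, so the beaker goes in from the front, upright under the mouth, not from above. Axes as the dispenser's
- beaker: the larger of the two small open glass beakers near the worktop's front edge: body 50 mm outside diameter, rim 55 mm, 72 mm high, 3 mm wall, with a pouring lip at its own -y side reaching 30 mm from the axis at the rim. Origin: centre of its underside (the round body's axis is 2 mm to +y of it); z up. About 55 g
- small_beaker: the smaller glass beaker near the front edge, 46 mm rim, 60 mm high, a bystander. Origin: centre of its underside
- jar: low round jar with a black lid, 55 mm diameter, 44 mm high, a bystander. Origin: centre of its underside
- ball_1: 16 mm steel ball, 17 g, first in the queue: in the plunger's pocket at the start. Origin: its centre
- ball_2: 16 mm steel ball, second in the queue, in the magazine at the start. Origin: its centre
- ball_3: 16 mm steel ball, third in the queue, in the magazine at the start. Origin: its centre
- ball_4: 16 mm steel ball, fourth in the queue, in the magazine at the start. Origin: its centre
Not all that is in view belongs to the job. Leave any pink look-alike of the beaker alone.

How it is judged (in metres and radians):
On the way, in this order (a step that is already met when the one before it is completed fails the run):
1. the larger beaker stands upright under the chute mouth, released (horizontal distance between beaker and drop_point below 0.016 m and height (world z) of beaker below 0.004 m and angle between beaker's own z axis and vertical below 0.08 rad and contact force between each of the fingers, the arm and beaker below 0.3 N), for 0.2 s.
2. the first ball is in the beaker and the others are not (horizontal distance between ball_1 and beaker below 0.026 m and z of ball_1 in the frame of beaker between 0 and 0.045 m and z of each of ball_2, ball_3, ball_4 in the frame of ball_dispenser above 0.118 m and x of each of ball_2, ball_3, ball_4 in the frame of ball_dispenser above -0.009 m), for 0.1 s.
3. the plunger came back up and the second ball is in its pocket (horizontal distance between ball_1 and beaker below 0.026 m and z of ball_1 in the frame of beaker between 0 and 0.045 m and z of ball_2 in the frame of ball_dispenser above 0.118 m and x of ball_2 in the frame of ball_dispenser between -0.009 and 0.003 m and z of ball_2 in the frame of ball_dispenser above 0.128 m), for 0.1 s.
4. the second ball is in the beaker too (horizontal distance between each of ball_1, ball_2 and beaker below 0.026 m and z of ball_1 in the frame of beaker between 0 and 0.045 m and z of ball_2 in the frame of beaker between 0 and 0.045 m and z of each of ball_3, ball_4 in the frame of ball_dispenser above 0.118 m and x of each of ball_3, ball_4 in the frame of ball_dispenser above -0.009 m), for 0.1 s.
At the end, for the whole second after the job is handed in: the larger beaker stands upright on the worktop within 25 mm of the drop point, at rest, with the first and second balls inside it; the third ball has fed into the pocket of the fully risen plunger and the fourth is behind it in the magazine; the robot is clear of the beaker and the dispenser (all of step 4 and horizontal distance between beaker and drop_point below 0.025 m and height (world z) of beaker below 0.004 m and angle between beaker's own z axis and vertical below 0.08 rad and x of ball_3 in the frame of ball_dispenser below 0.003 m and z of ball_3 in the frame of ball_dispenser above 0.128 m and linear speed of beaker below 0.02 m/s and contact force between each of the fingers, the arm and beaker below 0.3 N and contact force between each of the fingers, the arm and ball_dispenser below 0.3 N); the robot touches nothing.
It fails at once if the robot pressed or struck the dispenser with more than 30 N (contact force between any of the fingers, the arm and ball_dispenser above 30 N).
It fails at once if the larger beaker was tipped (angle between beaker's own z axis and vertical above 0.6 rad).
It fails at once if a neighbour was disturbed (small beaker or jar moved by more than 20 mm) (distance of any of small_beaker, jar from where it was at the start of the episode above 0.02 m).
It fails at once if a third ball was dispensed (not (z of ball_4 in the frame of ball_dispenser above 0.118 m and x of ball_4 in the frame of ball_dispenser above -0.009 m) or z of ball_3 in the frame of ball_dispenser below 0.1 m).
It also fails if it takes over 70 s, if anything falls off the work surface, if the arm or the gripper's body presses on something with over 40 N, if the wrist force passes 120 N, or if a joint passes its speed limit or range.

## Working session

There is one attempt and no reset: what is moved stays moved. The work goes in short steps, Python scripts to look and compute and a tool call to move; the robot and the scene stay as the last step left them, time stands still between calls to the robot, and variables do not carry over. Pictures are saved under pics/ and viewed, at most 11 in all, crops included, and the job is handed in when it is done.

Besides the shell and the picture viewer there is one more tool, called after "Call:" as name(argument=value, ...) on one line, values as JSON. send_rows: Moves the arm, as the interface text tells. Its arguments: {"type":"object","properties":{"series":{"type":"array","items":{"type":"number"}}},"required":["series"]}

```bash
mkdir -p pics; cat > h.py <<'E'
import numpy as np, cv2
from rig import r
def shot(n,f):
    c=r.read_camera(n); cv2.imwrite(f,c["image"][:,:,::-1]); np.savez("cal_"+n,K=c["camera_matrix"],r=c["rvec"],t=c["tvec"]); return c
def cal(n):
    d=np.load(f"cal_{n}.npz"); return d["K"],cv2.Rodrigues(d["r"])[0],d["t"].ravel()
def back(n,u,v,z):
    K,R,t=cal(n); C=-R.T@t; d=R.T@np.linalg.inv(K)@[u,v,1]; return C+d*(z-C[2])/d[2]
def proj(n,p):
    K,R,t=cal(n); q=K@(R@np.array(p,float)+t); return q[:2]/q[2]
E
python3 - <<'E'
from h import *
for n in ["side","top"]: shot(n,f"pics/{n}0.png")
s=r.read_state(); print(s); 
for n in ["side","top"]:
    K,R,t=cal(n); print(n,-R.T@t)
E
```

```text
{'clock': 0.1, 'joints': array([ 1.02978998e+00,  3.26872817e-01, -1.93456653e-01,  1.05199038e+00,
        6.92513278e-06,  1.43657814e+00]), 'qd': array([-0.00103554, -0.00050881,  0.00270496,  0.00072268, -0.00076864,
        0.00089686]), 'joint_torque': array([ 2.77715753e-04, -4.44239724e+01,  2.63038319e+01,  7.85738113e-03,
       -1.39586505e-04, -3.52322979e-05]), 'position': array([217.36731161, 504.7141466 , 252.58877757]), 'eef_rot': array([-2.55588606e-04,  2.01994547e-01,  9.79386350e-01, -7.17610006e-04]), 'contact_force': array([-0.07517958,  0.34049473,  0.20986548]), 'ft_torque': array([-0.03397393, -0.00617644,  0.02055373]), 'finger_force': 0.0, 'gripper_width': 85.41650842037873}
side [ 410.17212137 -820.73135826  597.96529674]
top [ 437.40282792 -109.4028636   966.17829389]
```

View pics/top0.png

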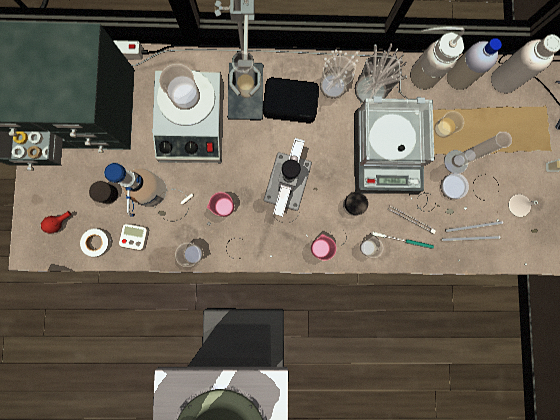

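View pics/side0.png

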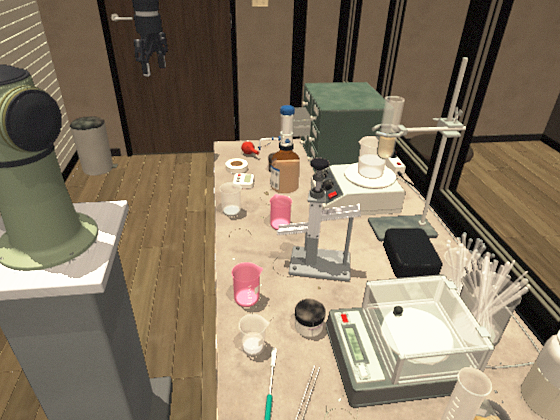

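Top view: two clear beakers at (190,253) and (371,246), pink look-alikes at (221,204) and (323,246), dispenser knob at (291,169), jar at (356,203). I'll compare the clear ones and the dispenser enlarged.

```bash
python3 - <<'E'
from h import *
T=cv2.imread("pics/top0.png");S=cv2.imread("pics/side0.png")
c=lambda I,u,v,w,W:cv2.resize(I[v:v+w*3//4,u:u+w],(W,W*3//4),interpolation=cv2.INTER_CUBIC)
# 2x2 of 400x300
g=np.vstack([np.hstack([c(T,160,225,66,400),c(T,340,218,66,400)]),np.hstack([c(T,240,125,110,400),c(S,195,170,80,400)])])
cv2.imwrite("pics/crop1.png",g)
for n,u,v,z in [("A rim",190,253,72),("B rim",371,246,60),("knob",291,169,247)]: print(n,back("top",u,v,z))
print(back("side",231,205,36),back("side",253,335,30))
E
```

```text
A rim [427.83980818  67.23742959  72.        ]
B rim [ 447.81631134 -350.13485443   60.        ]
knob [ 588.46603454 -150.98599487  247.        ]
[424.51959028  47.96816409  36.        ] [ 445.16690928 -354.17322003   30.        ]
```

View pics/crop1.png

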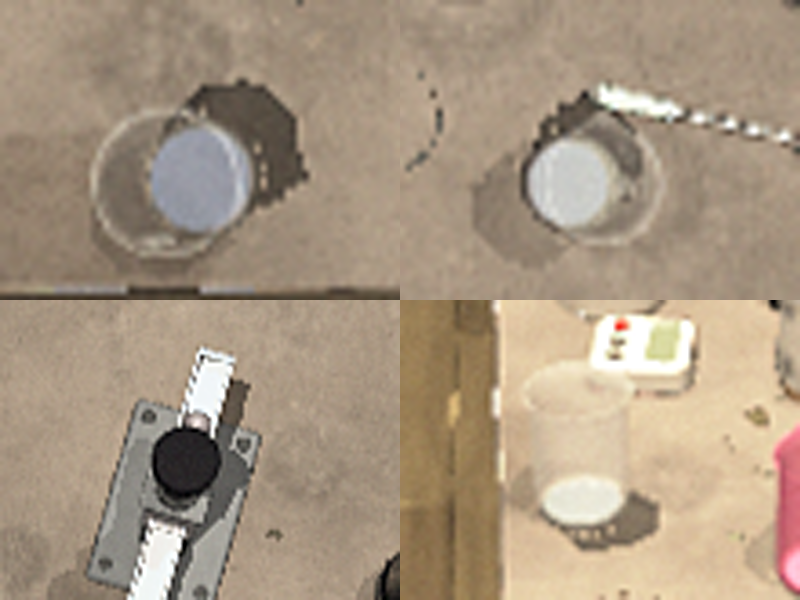

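```bash
python3 - <<'E'
from h import *
K,R,t=cal("top"); print(K[0,0], "px/mm z72",K[0,0]/894)
cr=lambda x,y,u,v,w:(u+(x+.5)*w/400-.5,v+(y+.5)*w/400-.5)
print("A rim",back("top",*cr(167,182,160,225,66),72),"A floor",back("top",*cr(200,180,160,225,66),3))
print("A side rim",back("side",195+580/5-80,170+387/5-60,72),"A side floor",back("side",195+(583-400)/5,170+(500-300)/5,3))
print("A side rim",back("side",195+(580-400)/5,170+(387-300)/5,72))
P=[back("top",*cr(x,y,240,125,110),12)[:2] for x,y in [(137,102),(262,133),(90,280)]]
print(P)
# corners: UL=(+85,+45) UR=(+85,-45) LL=(-45,+45)
from scipy.optimize import least_squares
L=np.array([[85,45],[85,-45],[-45,45]])
f=lambda p:((L@np.array([[np.cos(p[2]),np.sin(p[2])],[-np.sin(p[2]),np.cos(p[2])]])+p[:2])-P).ravel()
s=least_squares(f,[580,-150,0]);print(s.x,s.fun)
for z in (238,247,256): print(z,back("top",*cr(187,162,240,125,110),z))
a=s.x[2];d=np.array([np.cos(a),np.sin(a)]);print("drop",s.x[:2]-93*d)
E
```

```text
388.949511833961 px/mm z72 0.4350665680469363
A rim [424.14596588  73.57085394  72.        ] A floor [424.04395919  74.49074463   3.        ]
A side rim [426.91547574  73.21440253  72.        ] A side floor [425.92799614  74.96848192   3.        ]
A side rim [426.91547574  73.21440253  72.        ]
[array([ 678.81333289, -129.9836136 ]), array([ 658.4682099 , -216.34660432]), array([554.89034603, -99.29374936])]
[ 5.86686196e+02 -1.53208895e+02 -2.39959596e-01] [ 1.13225984  0.28397206  0.08767863 -0.77431927 -1.21993847  0.49034721]
238 [ 589.99535429 -151.62790025  238.        ]
247 [ 588.10937012 -151.10601525  247.        ]
256 [ 586.22338595 -150.58413025  256.        ]
drop [ 496.3508717  -131.10620094]
```

A is the larger (72 mm tall; rim ~25 px against ~19 px for B, and the fits from both cameras agree at about (425, 74)). The dispenser is at (587,-152) with yaw -0.24, so the drop point is about (496.5,-131). I'll move above A next, with the jaws already turned across the dispenser's axis.

Call:
send_rows(series=[0,0,0,0,-4.75,0,0,0,0,-4.75,0,-0.03,-0.036,0,0,0,-0.03,-0.036,0,0,0,-0.03,-0.036,0,0,0,-0.03,-0.036,0,0,0,-0.03,-0.036,0,0,0,-0.03,-0.036,0,0,0,-0.03,-0.036,0,0,0,-0.03,-0.036,0,0])

```text
clock: 1.1
position: [382.2, 166.4, 253.2]
eef_rot: [0.0, 0.12, 0.993, 0.0]
contact_force: [1.2, 0.5, 0.4]
gripper_width: 85.7
finger_force: 0.0
```

Call:
send_rows(series=[0,-0.021,-0.027,0,0,0,-0.021,-0.027,0,0,0,-0.021,-0.027,0,0,0,0,0,0,0,0,0,0,0,0])

```text
clock: 1.6
position: [423.5, 74.0, 252.9]
eef_rot: [-0.001, 0.121, 0.993, 0.0]
contact_force: [-1.0, 0.2, -0.3]
gripper_width: 85.7
finger_force: 0.0
```

```bash
python3 - <<'E'
from h import *
c=shot("wrist","pics/wrist1.png"); s=r.read_state(); print(s["position"],s["eef_rot"])
for p in [(425,74,72),(425,74,3),(425,74,0)]: print(proj("wrist",p))
E
```

```text
[423.25345795  74.65278324 252.95614793] [-5.99115191e-04  1.20403638e-01  9.92724831e-01  1.26081846e-04]
[279.29381775 191.38086089]
[279.33488835 175.93008239]
[279.33634601 175.38171104]
```

View pics/wrist1.png

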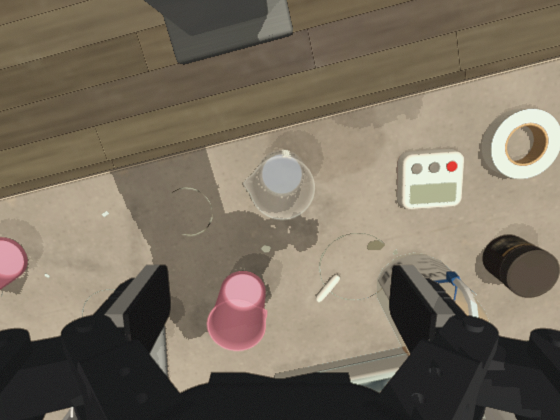

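The wrist view shows the beaker with its floor at (281,174), its rim at (281,187) and its lip at (286,153). The lip points toward the robot, so it's clear of the pads. The position is within 2 mm, so I'll descend and grip.

Call:
send_rows(series=[0,0,0,0.04,0,0,0,0,0.04,0,0,0,0,0.04,0,0,0,0,0.04,0,0,0,0,0.03,0,0,0,0,0.012,0,0,0,0,0,0,60,0,0,0,0,80,0,0,0,0,90,0,0,0,0])

```text
clock: 2.65
position: [425.6, 75.2, 53.0]
eef_rot: [0.002, 0.12, 0.993, 0.001]
contact_force: [-0.6, 0.6, 6.4]
gripper_width: 56.3
finger_force: 42.1
```

Call:
send_rows(series=[120,0,0,0,0,150,0,0,0,0,150,0,0,0,0,150,0,0,0,0,150,0,0,0,0])

```text
clock: 3.15
position: [425.5, 75.3, 53.2]
eef_rot: [0.002, 0.12, 0.993, 0.001]
contact_force: [-1.4, 1.8, 7.7]
gripper_width: 55.3
finger_force: 61.7
```

Call:
send_rows(series=[150,0,0,-0.005,0,150,0,0,-0.01,0,150,0,0,-0.01,0,150,0,0,-0.005,0,150,0,0,0,0,150,0,0,0,0])

```text
clock: 3.75
position: [423.9, 74.5, 81.5]
eef_rot: [0.0, 0.12, 0.993, 0.0]
contact_force: [1.0, -0.2, -1.2]
gripper_width: 55.0
finger_force: 63.4
```

```bash
python3 - <<'E'
from h import *
shot("side","pics/side2.png");c=shot("wrist","pics/wrist2.png");s=r.read_state();print(s["position"],s["gripper_width"],s["contact_force"])
S=cv2.imread("pics/side2.png")[140:240,180:313];W=cv2.imread("pics/wrist2.png")
cv2.imwrite("pics/c2.png",np.hstack([cv2.resize(S,(399,300)),cv2.resize(W,(400,300))]))
E
```

```text
[423.50109724  74.4592342   81.03498142] 55.41069276186948 [ 0.32548995 -0.15264498 -0.88386647]
```

View pics/c2.png

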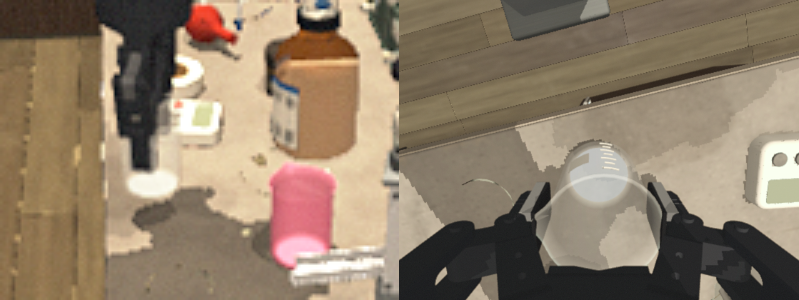

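Call:
send_rows(series=[150,-0.008,-0.02,0,0,150,-0.013,-0.036,0,0,150,-0.013,-0.036,0,0,150,-0.013,-0.036,0,0,150,-0.013,-0.034,0,0,150,-0.0075,-0.019,0,0,150,0,0,0.012,0,150,0,0,0.01,0,150,0,0,0,0,150,0,0,0,0])

```text
clock: 4.85
position: [445.4, -116.6, 58.8]
eef_rot: [-0.001, 0.12, 0.993, 0.0]
contact_force: [-0.1, -0.6, -0.5]
gripper_width: 55.1
finger_force: 63.5
```

```bash
python3 - <<'E'
from h import *
c=shot("wrist","pics/wrist3.png");shot("side","pics/side3.png");s=r.read_state();print(s["position"],s["gripper_width"],s["contact_force"])
S=cv2.imread("pics/side3.png")[160:310,200:400];W=cv2.imread("pics/wrist3.png")
cv2.imwrite("pics/c3.png",np.hstack([cv2.resize(S,(400,300)),cv2.resize(W,(400,300))]))
print(back("side",200+120,160+40,86))
E
```

```text
[ 446.19887016 -116.91163726   59.43494355] 55.15486511724191 [-0.07104047 -0.44442882 -1.00698766]
[630.6884997  -27.94376121  86.        ]
```

View pics/c3.png

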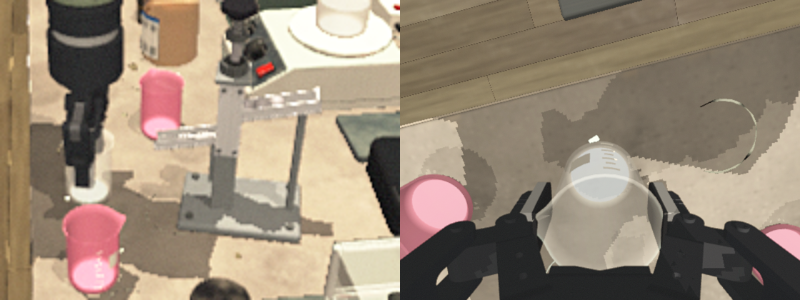

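```bash
python3 - <<'E'
from h import *
print(proj("side",(514,-134,80)),proj("side",(587,-152,250)), back("side",278.5,230,80))
E
```

```text
[276.56232615 232.10096504] [318.84044504 162.11899351] [ 519.06710843 -127.05879635   80.        ]
```

Call:
send_rows(series=[150,0,0,0.0045,0,150,-0.004,0,0,0,150,-0.008,0,0,0,150,-0.008,0,0,0,150,-0.005,0,0,0,150,0,0,0,0])

```text
clock: 5.55
position: [471.7, -123.8, 54.9]
eef_rot: [0.001, 0.12, 0.993, -0.0]
contact_force: [-0.2, -0.4, -0.3]
gripper_width: 55.3
finger_force: 63.5
```

Call:
send_rows(series=[150,-0.006,0,0,0,150,-0.008,-0.001,0,0,150,-0.007,0,0,0,150,-0.005,0,0,0,150,0,0,0,0])

```text
clock: 6.05
position: [496.5, -130.9, 54.8]
eef_rot: [0.0, 0.12, 0.993, -0.0]
contact_force: [-0.5, -0.3, -0.3]
gripper_width: 54.9
finger_force: 63.5
```

```bash
python3 - <<'E'
from h import *
shot("top","pics/top4.png");shot("side","pics/side4.png");s=r.read_state();print(s["position"],s["gripper_width"],s["contact_force"])
S=cv2.imread("pics/side4.png")[170:290,220:380];T=cv2.imread("pics/top4.png")[130:250,220:380]
cv2.imwrite("pics/c4.png",np.hstack([cv2.resize(S,(400,300),interpolation=2),cv2.resize(T,(400,300),interpolation=2)]))
E
```

```text
[ 495.27935823 -130.48022584   54.63865424] 55.46486997310803 [-0.34573914 -0.7136451  -1.55457912]
```

View pics/c4.png

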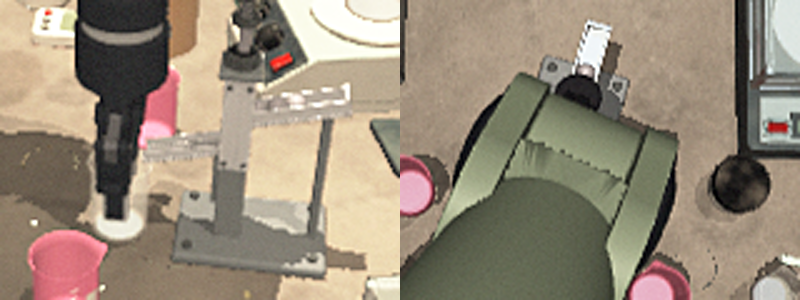

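Call:
send_rows(series=[150,0,0,0.0015,0,150,0,0,0,0,60,0,0,0,0,40,0,0,0,0,0,0,0,0,0,0,0,0,0,0,0,0,0,0,0,0,0,0,0,0,0,0,0,0,0])

```text
clock: 7.05
position: [495.4, -130.5, 53.2]
eef_rot: [-0.0, 0.12, 0.993, -0.0]
contact_force: [-0.2, 0.6, 0.3]
gripper_width: 85.5
finger_force: 0.0
```

Call:
send_rows(series=[0,0.01,0,0,0,0,0.025,0,0,0,0,0.035,0,0,0,0,0.03,0,0,0,0,0,0,-0.04,0,0,0,0,-0.05,0,0,0,0,-0.05,0,0,0,0,-0.05,0,0,0,0,-0.05,0,0,0,0,0,0])

```text
clock: 8.05
position: [400.7, -107.8, 299.4]
eef_rot: [0.005, 0.12, 0.993, -0.002]
contact_force: [0.4, 0.4, 0.2]
gripper_width: 85.3
finger_force: 0.0
```

```bash
python3 - <<'E'
from h import *
shot("top","pics/top5.png");shot("side","pics/side5.png");s=r.read_state();print(s["position"],s["eef_rot"],s["gripper_width"],s["contact_force"])
S=cv2.imread("pics/side5.png")[145:265,240:400];T=cv2.imread("pics/top5.png")[140:230,245:365]
cv2.imwrite("pics/c5.png",np.hstack([cv2.resize(S,(400,300),interpolation=2),cv2.resize(T,(400,300),interpolation=2)]))
E
```

```text
[ 398.34945432 -106.74406037  294.12729684] [ 1.25379506e-03  1.20222318e-01  9.92746110e-01 -4.27107265e-04] 85.40922525450148 [-1.25212954 -0.14220057 -0.38125138]
```

View pics/c5.png

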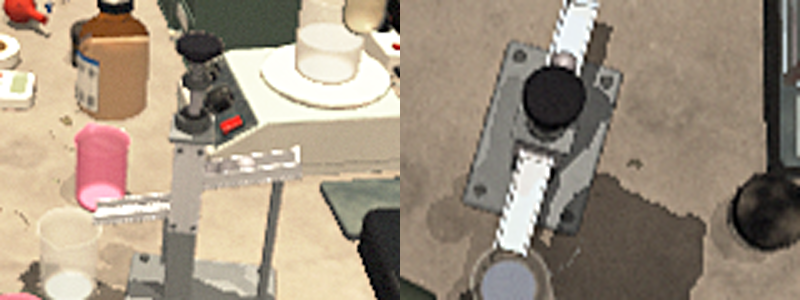

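```bash
python3 - <<'E'
from h import *
b=back("top",277.7,223.7,3);print("beaker",b)
P=[np.hstack([c:=cal(n)[1],cal(n)[2][:,None]]) for n in("top","side")]
P=[cal(n)[0]@p for n,p in zip(("top","side"),P)]
for v in (161,162,163): 
  X=cv2.triangulatePoints(P[0],P[1],np.array([[290.9],[168.8]]),np.array([[319.5],[v]],float)).ravel();print(X[:3]/X[3])
for n in("top","side"):
  for z in (238,247,256): print(n,z,proj(n,(587,-152,z)))
E
```

```text
beaker [ 501.29896461 -132.93777905    3.        ]
[ 588.18700541 -150.58133125  251.5068128 ]
[ 588.46487311 -150.6743805   249.48732825]
[ 588.74352671 -150.76782887  247.46234574]
top 238 [291.24766231 170.73827807]
top 247 [291.53333602 169.77504943]
top 256 [291.82608334 168.78797015]
side 238 [318.33050741 167.85203853]
side 247 [318.7121357  163.56152927]
side 256 [319.09873511 159.21513138]
```

Call:
send_rows(series=[255,0,0,-0.02,0,255,-0.02,0,0,0,255,-0.035,0.001,0,0,255,-0.04,0,0,0,255,-0.04,0.001,0,0,255,-0.035,0,0,0,255,-0.0245,0,0,0,255,0,0,0,0,255,0,0,0,0,255,0,0,0.015,0])

```text
clock: 9.15
position: [587.1, -151.0, 298.7]
eef_rot: [0.0, 0.12, 0.993, -0.0]
contact_force: [0.8, -0.6, -0.4]
gripper_width: 0.1
finger_force: 0.0
```

Call:
send_rows(series=[255,0,0,0.01,0,255,0,0,0,0,255,0,0,0,0])

```text
clock: 9.45
position: [586.9, -150.9, 288.3]
eef_rot: [-0.0, 0.12, 0.993, 0.0]
contact_force: [0.2, -0.4, -0.6]
gripper_width: 0.4
finger_force: 0.0
```

Call:
send_rows(series=[255,0,0,0.004,0,255,0,0,0.004,0,255,0,0,0.003,0,255,0,0,0.002,0,255,0,0,0.001,0,255,0,0,0.001,0,255,0,0,0,0])

```text
clock: 10.15
position: [587.7, -151.1, 273.2]
eef_rot: [-0.0, 0.12, 0.993, 0.0]
contact_force: [-0.8, 0.1, 0.0]
gripper_width: -0.1
finger_force: 0.0
```

Call:
send_rows(series=[255,0,0,0.001,0,255,0,0,0.001,0,255,0,0,0,0])

```text
clock: 10.45
position: [587.8, -151.2, 272.2]
eef_rot: [0.001, 0.12, 0.993, -0.0]
contact_force: [-1.8, 0.9, 4.9]
gripper_width: -0.0
finger_force: 2.5
```

Contact is at a TCP height of about 272, which puts the knob top at about 250. I'll press on, slowing toward the stop.

Call:
send_rows(series=[255,0,0,0.002,0,255,0,0,0.002,0,255,0,0,0.002,0,255,0,0,0.002,0,255,0,0,0.002,0,255,0,0,0.002,0,255,0,0,0.002,0,255,0,0,0.002,0,255,0,0,0.002,0,255,0,0,0,0])

```text
clock: 11.45
position: [587.9, -151.2, 254.9]
eef_rot: [0.001, 0.12, 0.993, -0.0]
contact_force: [-2.7, 1.2, 9.0]
gripper_width: 0.0
finger_force: 4.3
```

Call:
send_rows(series=[255,0,0,0.001,0,255,0,0,0.001,0,255,0,0,0.001,0,255,0,0,0,0])

```text
clock: 11.85
position: [587.9, -151.2, 252.1]
eef_rot: [0.001, 0.12, 0.993, -0.0]
contact_force: [-2.2, 0.6, 10.4]
gripper_width: -0.2
finger_force: 4.7
```

Call:
send_rows(series=[255,0,0,0.001,0,255,0,0,0.001,0,255,0,0,0.0005,0,255,0,0,0,0])

```text
clock: 12.25
position: [587.9, -151.3, 249.8]
eef_rot: [0.001, 0.12, 0.993, -0.0]
contact_force: [-3.2, 1.1, 10.1]
gripper_width: -0.2
finger_force: 5.0
```

Call:
send_rows(series=[255,0,0,0.0005,0,255,0,0,0.0005,0,255,0,0,0,0])

```text
clock: 12.55
position: [587.9, -151.2, 248.9]
eef_rot: [0.001, 0.12, 0.993, -0.0]
contact_force: [-3.8, 0.6, 10.3]
gripper_width: 0.0
finger_force: 5.2
```

Call:
send_rows(series=[255,0,0,0.0005,0,255,0,0,0.0005,0,255,0,0,0,0])

```text
clock: 12.85
position: [588.0, -151.3, 248.8]
eef_rot: [0.001, 0.12, 0.993, -0.0]
contact_force: [-6.1, 1.4, 15.0]
gripper_width: 0.0
finger_force: 7.6
```

Call:
send_rows(series=[255,0,0,0.0005,0,255,0,0,0,0])

```text
clock: 13.05
position: [588.0, -151.3, 248.8]
eef_rot: [0.002, 0.12, 0.993, -0.001]
contact_force: [-6.2, 2.3, 17.5]
gripper_width: -0.1
finger_force: 8.8
```

That's the stop: z is fixed at 248.8 and the force is rising. I'll hold for the ball, then let the knob up slowly.

Call:
send_rows(series=[255,0,0,0,0,255,0,0,0,0,255,0,0,0,0,255,0,0,0,0,255,0,0,0,0,255,0,0,0,0,255,0,0,0,0,255,0,0,0,0])

```text
clock: 13.85
position: [588.0, -151.3, 248.8]
eef_rot: [0.002, 0.12, 0.993, -0.001]
contact_force: [-5.4, 2.4, 16.8]
gripper_width: 0.1
finger_force: 8.7
```

```bash
python3 - <<'E'
from h import *
shot("side","pics/side6.png")
a=cv2.imread("pics/side5.png");b=cv2.imread("pics/side6.png")
cv2.imwrite("pics/c6.png",np.hstack([cv2.resize(i[185:285,240:373],(400,300),interpolation=2) for i in(a,b)]))
E
```

```text
(no output)
```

View pics/c6.png

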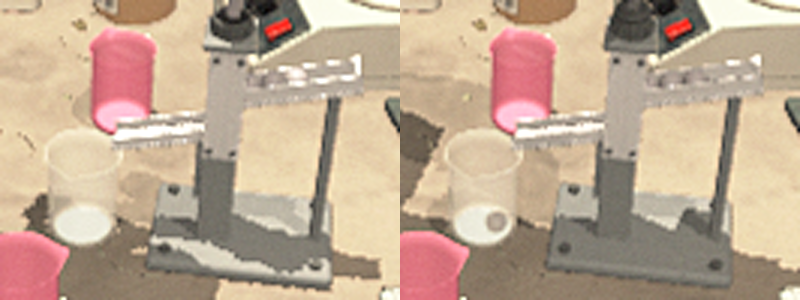

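The ball is in the beaker, at crop (497,220). I'll raise the knob fully and let the next ball feed.

Call:
send_rows(series=[255,0,0,-0.002,0,255,0,0,-0.003,0,255,0,0,-0.004,0,255,0,0,-0.004,0,255,0,0,-0.004,0,255,0,0,-0.004,0,255,0,0,-0.004,0,255,0,0,-0.003,0,255,0,0,-0.002,0,255,0,0,0,0])

```text
clock: 14.9
position: [587.8, -151.2, 275.3]
eef_rot: [0.0, 0.12, 0.993, -0.0]
contact_force: [-0.1, -0.1, -0.2]
gripper_width: -0.1
finger_force: 0.0
```

Call:
send_rows(series=[255,0,0,0,0,255,0,0,0,0,255,0,0,0,0,255,0,0,0,0,255,0,0,0,0,255,0,0,0,0,255,0,0,0,0,255,0,0,0,0,255,0,0,0,0,255,0,0,0,0])

```text
clock: 15.9
position: [587.7, -151.2, 275.3]
eef_rot: [0.0, 0.12, 0.993, -0.0]
contact_force: [0.8, 0.2, -0.1]
gripper_width: 0.1
finger_force: 0.0
```

Call:
send_rows(series=[255,0,0,0.002,0,255,0,0,0.001,0,255,0,0,0.001,0,255,0,0,0.002,0,255,0,0,0.003,0,255,0,0,0.003,0,255,0,0,0.003,0,255,0,0,0.003,0,255,0,0,0.003,0,255,0,0,0.002,0])

```text
clock: 16.9
position: [587.9, -151.2, 253.8]
eef_rot: [0.001, 0.12, 0.993, -0.0]
contact_force: [-2.5, 0.3, 10.3]
gripper_width: -0.1
finger_force: 5.0
```

Call:
send_rows(series=[255,0,0,0.001,0,255,0,0,0.001,0,255,0,0,0.001,0,255,0,0,0.001,0,255,0,0,0.0005,0,255,0,0,0.0005,0,255,0,0,0,0])

```text
clock: 17.6
position: [587.9, -151.2, 249.2]
eef_rot: [0.001, 0.12, 0.993, -0.0]
contact_force: [-3.7, 1.0, 9.7]
gripper_width: -0.1
finger_force: 5.2
```

Call:
send_rows(series=[255,0,0,0.0005,0,255,0,0,0.0005,0,255,0,0,0.0005,0,255,0,0,0,0])

```text
clock: 18.0
position: [587.9, -151.3, 248.8]
eef_rot: [0.001, 0.12, 0.993, -0.0]
contact_force: [-5.8, 1.4, 16.4]
gripper_width: 0.0
finger_force: 7.9
```

At the stop again. Holding for 0.8 s, then raising slowly.

Call:
send_rows(series=[255,0,0,0,0,255,0,0,0,0,255,0,0,0,0,255,0,0,0,0,255,0,0,0,0,255,0,0,0,0,255,0,0,0,0,255,0,0,0,0])

```text
clock: 18.8
position: [587.9, -151.2, 248.8]
eef_rot: [0.001, 0.12, 0.993, -0.0]
contact_force: [-4.7, 0.9, 16.1]
gripper_width: -0.0
finger_force: 7.9
```

```bash
python3 - <<'E'
from h import *
shot("side","pics/side7.png")
b=cv2.imread("pics/side7.png")
cv2.imwrite("pics/c7.png",cv2.resize(b[185:285,240:373],(800,600),interpolation=2))
E
```

```text
(no output)
```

View pics/c7.png

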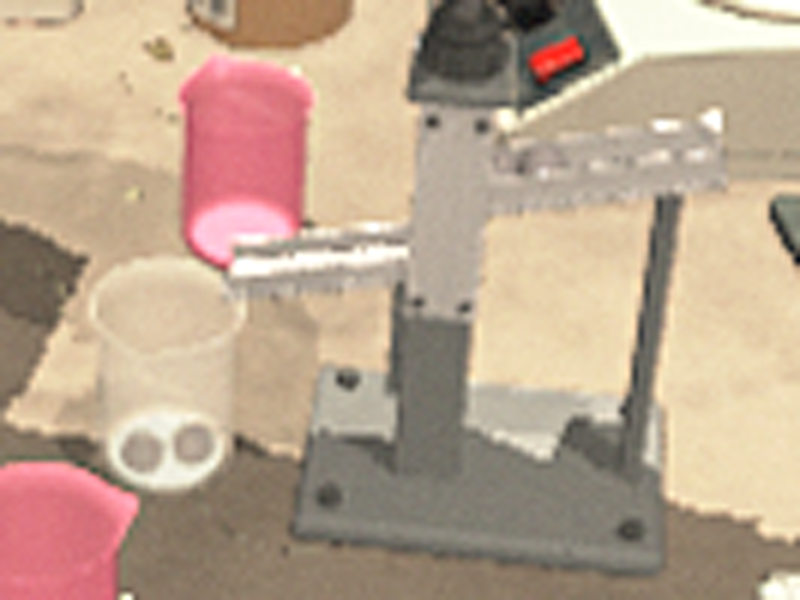

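Two balls are in the beaker, at crop (142,452) and (195,443). Raising the knob and clearing the dispenser.

Call:
send_rows(series=[255,0,0,-0.002,0,255,0,0,-0.003,0,255,0,0,-0.004,0,255,0,0,-0.004,0,255,0,0,-0.004,0,255,0,0,-0.004,0,255,0,0,-0.004,0,255,0,0,-0.003,0,255,0,0,-0.004,0,255,0,0,-0.01,0])

```text
clock: 19.85
position: [587.1, -150.9, 287.0]
eef_rot: [-0.001, 0.12, 0.993, 0.0]
contact_force: [-0.4, -0.4, 0.5]
gripper_width: -0.3
finger_force: 0.0
```

Call:
send_rows(series=[255,0,0,-0.03,0,255,0,0,-0.02,0,255,0,0,0,0,255,0,0,0,0,255,0,0,0,0,255,0,0,0,0,255,0,0,0,0,255,0,0,0,0,255,0,0,0,0,255,0,0,0,0])

```text
clock: 20.85
position: [587.7, -151.2, 337.7]
eef_rot: [-0.0, 0.12, 0.993, 0.0]
contact_force: [0.1, -0.9, -0.9]
gripper_width: 0.2
finger_force: 0.0
```

```bash
python3 - <<'E'
from h import *
shot("side","pics/side8.png");s=r.read_state();print(s["position"],s["contact_force"])
b=cv2.imread("pics/side8.png")
cv2.imwrite("pics/c8.png",cv2.resize(b[145:265,240:400],(800,600),interpolation=2))
E
```

```text
[ 587.66124221 -151.1363212   337.75059991] [-0.42813382  0.30274514 -0.39214767]
```

View pics/c8.png

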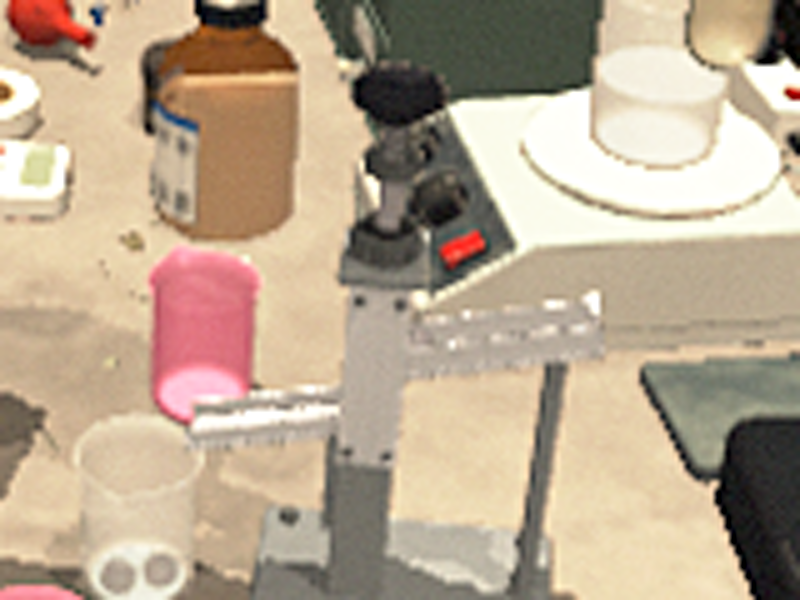

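The knob is fully up at (400,90), both balls are in the beaker at (118,575) and (162,570), and the arm is clear. Handing in.

```bash
python3 -c "
from rig import r
print(r.close_job())"
```

```text
the job is handed in; nothing more can be done
None
```

I handed the job in with the larger beaker standing under the chute mouth, two balls in it, the knob fully back up and the arm clear; the hand-in gave no verdict, and I didn't check separately that the third ball fed into the pocket.

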